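# Open the sensor case and hold the sprung rod at its mark

## Task

Lift the lid of the black equipment case by its bar handle, swing it right over until it rests back on its stop, and let go of it so that it stays standing open. Then take the knob of the spring-return measuring rod inside the case and pull the rod straight out until the dark ring mark on it stands at the mouth of the barrel, and finish there: the program ends with the gripper still holding the rod still at its mark against the spring. Leave the other things (battery, bowl, handheld device, mouse) where they are.

Things in the scene. Friction and masses are not known exactly. Their poses are not given: they have to be found in the camera images.
- case: Black open-topped equipment case with aluminium corners, fixed to the counter, 190 (its x) by 330 (its y) by 75 mm high, walls and floor 6 mm thick. Origin: centre of its underside; z up. The lid is hinged along its +x side. It stands turned so that its +x points roughly to the robot's left and its +y roughly back towards the robot; place and yaw vary.
- lid (a joint): Hinge of the case's lid, rad: 0 shut, 2.1 resting back on its stop (leaning past upright). The lid is a flat panel 194 by 330 by 12 mm, 0.28 to 0.52 kg, its underside level with the case's rim when shut. It falls shut below about 1.5 rad and falls back by itself, damped, onto its stop beyond about 1.65 rad.
- lid_hinge (a point): Middle of the lid's hinge line, on the case's +x side at the rim, 75 mm above the counter. The line runs along the case's y; the lid opens by turning positively about the case's +y.
- lid_bar (a point): Middle of the lid's handle, a round steel bar 10 mm thick and 110 mm long parallel to the hinge line, on two legs, 45 mm out from the lid's front (-x) edge in the lid's own plane: 235 mm from the hinge line and 7 mm above it when shut, so 82 mm above the counter. Nothing is under it but the counter; a finger fits between bar and lid. The bar can turn between the fingers as the lid swings, so they can point down throughout. The point moves with the lid.
- sensor: Spring-return measuring rod unit, screwed down inside the case: aluminium barrel 26 mm thick and 135 mm long on two saddles. Origin: underside of its base plate, on the case's floor; the barrel's axis lies 44 mm above it, along the unit's y (about the case's y). The rod comes out towards the unit's +y. The barrel reaches from y = -95 to +40 mm.
- barrel_mouth (a point): Centre of the barrel's mouth, where the rod comes out, on the rod's axis, 50 mm above the counter.
- rod (a joint): How far the rod is pulled out of the barrel, m: 0 home, 0.060 with the ring mark at the mouth, 0.080 hard end of travel. It moves along the unit's +y. An inner spring pulls it home with 3.2 N at 0 and 8 N at 0.060 (80 N/m); it springs back if let go.
- rod_knob (a point): Centre of the black knob at the end of the steel rod (rod 10 mm thick): a cylinder 22 mm in diameter and 30 mm long along the rod, 50 mm above the counter, 33 mm beyond the barrel's mouth when home. Free space of about 25 mm or more to the case's walls on both sides. Moves with the rod.
- rod_mark (a point): Centre of the dark ring mark on the rod, 3 mm wide. Hidden 60 mm inside the barrel when the rod is home; at the mouth when the rod is out by 60 mm. Moves with the rod.
- battery: Grey battery block 40 by 70 by 28 mm lying loose in the case on the hinge side; leave alone. Origin: centre of its underside.
- bowl: Wooden bowl 130 mm across and 50 mm high on the counter; leave alone. Origin: centre of its underside.
- handheld: White handheld device with a dark screen, 75 by 120 by 15 mm, lying on the counter; leave alone. Origin: centre of its underside.
- mouse: Black round computer mouse 62 mm across and 33 mm high on the counter; leave alone. Origin: centre of its underside.

How it is judged:
On the way, in this order (a step that is already met when the one before it is completed fails the run):
1. the lid rests open on its stop, let go (value of joint lid above 2 rad and contact force between each of the arm, the fingers and lid below 0.5 N), for 0.3 s.
2. the rod is held still with its mark at the barrel's mouth (value of joint rod between 0.054 and 0.067 m and velocity of joint rod between -0.01 and 0.01 m/s and contact force between the fingers and rod above 3 N), for 0.3 s.
At the end, for the whole second after the job is handed in: The lid stands open on its stop (over 2.0 rad) and the robot does not touch it; the rod is out by 54 to 67 mm (mark at the mouth), still (under 10 mm/s), and the fingers carry it with more than 3 N of contact (all of step 1 and all of step 2); the arm keeps its last pose, push and grip.
It fails at once if a bystander (battery, bowl, handheld device, mouse) is moved by more than 30 mm (distance of any of battery, bowl, handheld, mouse from where it was at the start of the episode above 0.03 m).
It also fails if it takes over 45 s, if anything falls off the work surface, if the arm or the gripper's body presses on something with over 40 N, if the wrist force passes 120 N, or if a joint passes its speed limit or range.

## Robot

A 6-joint arm with a two-finger parallel gripper is mounted at the origin on the work surface. World frame = base frame: x ahead of the robot, y to its left, z up, the work surface at z = 0. Lengths are in m, angles in rad, forces in N, time in s.
With the tool pointing down it reaches from about 0.35 to 0.775 m from the base axis. Payload 7.3 kg.
Tool frame: the origin (TCP) lies between the finger pads; the fingertips stand 19 mm ahead of it and the grasp point (between the pads) is the TCP (ctrl.finger_overhang is the distance from the TCP to the fingertips, in m); y points along the fingers, z is the direction in which the jaws open and shut, and the axes are right-handed (so a half turn about y gives the same grasp; the last joint's range is limited). The gripper opens to 92 mm and grips with 3 to 60 N. Pads are 19 mm wide; open, the fingers measure 130 mm over their backs; the gripper's body (75 mm by 190 mm) begins 47 mm behind the grasp point.
Start: joints at [-1.448, 0.342, 1.524, -0, 1.275, -0.146], TCP at [0.139, -0.506, 0.246] pointing down, gripper open.
Joint ranges: [-2.53, 2.53], [-0.77, 2.02], [0.04, 2.7], [-1, 4.14], [0.28, 2.66], [-3.11, 3.11]. Speed limits (rad/s): [2.57, 2.57, 3.14, 3.14, 3.14, 3.14].

## Interface

Orientations are given as a unit quaternion [w, x, y, z].
In Python, from cell import ctrl gives the robot as it stands.
- The arm moves only by the tool jog_arm, never from a script. Its argument "series" is a list that holds one entry, the list of rows, each a list of 6 numbers: the shift along the tool's x, y, z in units of 30 mm (1.0 is 30 mm), then the turn, a rotation vector about the tool's x, y, z in units of 10 degrees (1.0 is 10 degrees). In form: [[[tx, ty, tz, wx, wy, wz], ...]]. A call has 1 to 10 rows; each row is the pose to reach, as a shift and turn from the pose measured when the call began, along the tool's axes at that moment; what a row does not reach only later rows make up. A row lasts 1/8 s, in which the tool goes at most 62.5 mm and 10.7 degrees, less where a joint would pass 70% of its speed; a pose out of reach is approached as far as the arm can. A call with a gripper value outside its range is refused whole. "gripper" is the opening, from 0 (shut) to 1 (fully open), set as the call begins (left out, the last holds). The fingers move at their own pace and stop on an object; the grip force is fixed at half the most. Time passes only in rows, so rows that repeat a pose let the fingers close. It gives the time, the measured TCP pose, the force and the opening at its end, in the units of the state.
- ctrl.get_state(): the state, without advancing time (a new reading comes with each control period).
- ctrl.snapshot(name): name is "scene" or "top" or "wrist"; returns the picture (384x512x3 uint8, red, green, blue); there is no depth.
- ctrl.camera_model(name): a dict with "fx", "fy", "cx", "cy" (pixels), "distortion" ([k1, k2, p1, p2, k3] as OpenCV has them; the pictures are not rectified), "world_to_cam" (4x4, takes a point from world to camera coordinates); the wrist camera has in their place "hand_eye" (4x4, takes a point from camera to tool coordinates, whose origin is the TCP and whose axes are the tool frame's). Camera axes: x right, y down, z forward; pixel columns grow to the right and rows downward; lengths in m; the calibration is good to about 2 mm. A picture is of the moment at which its call begins: read the wrist's pose just before it. camera_model takes no time and is no camera call.
- ctrl.close_job(): hands the job in, once; it reports no verdict.
The state is a dict: "time": time; "joints": joint angles; "qvel": joint speeds; "joint_efforts": joint torques, N m; "tool_pos": TCP position; "tcp_rot": TCP orientation; "force": force on the tool from outside, world axes, zero at the start; "torque": the same for the moment, N m; "gripper_width": finger opening in m.
Only numpy, scipy, OpenCV 4.12 (cv2) and the standard library are available. Lean on these libraries where they do the work, as an engineer would, in place of code of your own. Each camera call takes 0.05 s, during which the arm holds its last target.

## Working session

There is one attempt and no reset: what is moved stays moved. The work goes in short steps, Python scripts to look and compute and a tool call to move; the robot and the scene stay as the last step left them, time stands still between calls to the robot, and variables do not carry over. Pictures are saved under pics/ and viewed, and the job is handed in when it is done.

Besides the shell and the picture viewer there is one more tool, called as name(argument=value, ...), one argument or row to a line, values as JSON. jog_arm: Moves the arm, as the interface text tells. Its arguments: {"type":"object","properties":{"series":{"type":"array"},"gripper":{"type":"number"}},"required":["series"]}

```bash
mkdir -p pics; ls; python3 - <<'E'
from cell import ctrl
import cv2,numpy as np
np.set_printoptions(precision=4,suppress=True)
s=ctrl.get_state()
for k in ["time","tool_pos","tcp_rot","force","gripper_width"]: print(k,s[k])
for n in ["scene","top","wrist"]:
    im=ctrl.snapshot(n); cv2.imwrite(f"pics/{n}0.png",im[:,:,::-1])
    m=ctrl.camera_model(n); print(n,{k:np.array(v) for k,v in m.items()})
E
```

```text
pics
time 0.0
tool_pos [ 0.1394 -0.5058  0.2451]
tcp_rot [ 0.0948 -0.0948  0.7013 -0.7002]
force [0.1477 0.2632 0.6993]
gripper_width 0.09190859585978599
scene {'fx': array(408.9855), 'fy': array(408.9855), 'cx': array(250.8536), 'cy': array(191.7011), 'distortion': array([0.0182, 0.    , 0.    , 0.    , 0.    ]), 'world_to_cam': array([[-0.7666,  0.6421, -0.0057,  0.4338],
       [ 0.4962,  0.5868, -0.64  , -0.1917],
       [-0.4076, -0.4934, -0.7684,  1.2818],
       [ 0.    ,  0.    ,  0.    ,  1.    ]])}
top {'fx': array(408.3304), 'fy': array(408.3304), 'cx': array(258.3461), 'cy': array(191.3543), 'distortion': array([-0.0585,  0.    ,  0.    ,  0.    ,  0.    ]), 'world_to_cam': array([[-0.001 , -1.    , -0.0084, -0.0214],
       [-0.9864,  0.0024, -0.1646,  0.5572],
       [ 0.1647,  0.0081, -0.9863,  0.9829],
       [ 0.    ,  0.    ,  0.    ,  1.    ]])}
wrist {'fx': array(308.5741), 'fy': array(308.5741), 'cx': array(259.9007), 'cy': array(190.6084), 'distortion': array([-0.0224,  0.    ,  0.    ,  0.    ,  0.    ]), 'hand_eye': array([[ 0.0002,  0.9537,  0.3008, -0.0816],
       [ 0.0008, -0.3008,  0.9537, -0.1402],
       [ 1.    ,  0.0001, -0.0008,  0.0002],
       [ 0.    ,  0.    ,  0.    ,  1.    ]])}
```

View pics/top0.png

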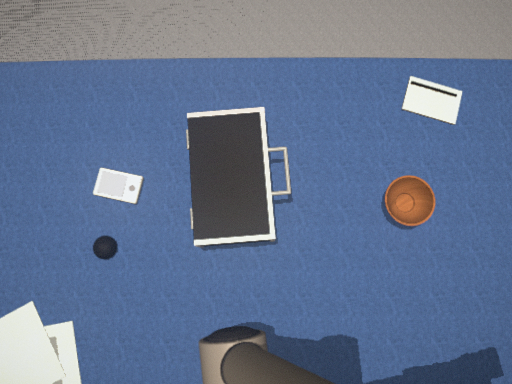

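View pics/scene0.png

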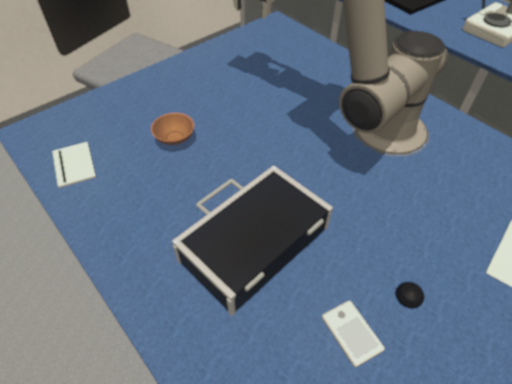

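The top view shows the shut case with its white-edged lid, corners near (188,112), (264,108), (274,240) and (195,244). The bar handle is on the right, from (286,148) to (290,194). The device is at (118,185), the mouse at (105,247) and the bowl at (410,200).

```bash
cat > h.py <<'E'
import numpy as np,cv2
from scipy.spatial.transform import Rotation as R
from cell import ctrl
np.set_printoptions(precision=4,suppress=True)
def pose(s=None):
    s=s or ctrl.get_state(); w,x,y,z=s["tcp_rot"]
    return R.from_quat([x,y,z,w]).as_matrix(),np.array(s["tool_pos"])
def K(m): return np.array([[m["fx"],0,m["cx"]],[0,m["fy"],m["cy"]],[0,0,1.]])
def c2w(n,P=None):
    m=ctrl.camera_model(n)
    if n!="wrist": return m,np.linalg.inv(np.array(m["world_to_cam"]))
    Rm,p=P if P is not None else pose(); T=np.eye(4);T[:3,:3]=Rm;T[:3,3]=p
    return m,T@np.array(m["hand_eye"])
def ray(n,uv,P=None):
    m,T=c2w(n,P)
    q=cv2.undistortPoints(np.array(uv,float).reshape(-1,1,2),K(m),np.array(m["distortion"],float)).reshape(-1,2)
    d=np.c_[q,np.ones(len(q))]@T[:3,:3].T
    return T[:3,3],d
def onz(n,uv,z,P=None):
    o,d=ray(n,uv,P); return o+d*((z-o[2])/d[:,2:3])
def proj(n,X,P=None):
    m,T=c2w(n,P);T=np.linalg.inv(T);r,_=cv2.Rodrigues(T[:3,:3])
    return cv2.projectPoints(np.array(X,float).reshape(-1,1,3),r,T[:3,3],K(m),np.array(m["distortion"],float))[0].reshape(-1,2)
def snap(n,f):
    im=ctrl.snapshot(n)[:,:,::-1].copy(); cv2.imwrite(f"pics/{f}.png",im); return im
def shift(X):
    Rm,p=pose(); return Rm.T@(np.array(X)-p)/0.03
E
python3 - <<'E'
from h import *
im=cv2.imread("pics/top0.png")
hsv=cv2.cvtColor(im,cv2.COLOR_BGR2HSV)
# low saturation or dark = not blue cloth
m=((hsv[:,:,1]<110)).astype(np.uint8); m[:90]=0;m[260:]=0;m[:,:183]=0;m[:,300:]=0
dark=((im.max(2)<50)).astype(np.uint8);dark[:90]=0;dark[260:]=0;dark[:,:183]=0;dark[:,300:]=0
mm=cv2.morphologyEx(m|dark,cv2.MORPH_CLOSE,np.ones((3,3)))
mm=cv2.morphologyEx(mm,cv2.MORPH_OPEN,np.ones((9,9)))
c=max(cv2.findContours(mm,0,2)[0],key=cv2.contourArea)
rc=cv2.approxPolyDP(c,8,True).reshape(-1,2);print(rc)
W=onz("top",rc,0.087);print(W)
print(np.linalg.norm(W-np.roll(W,-1,0),axis=1))
# bar
b=m.copy(); 
pts=[]
for v in range(154,190):
    u=np.where(m[v,280:300])[0]+280
    if len(u): pts.append((u.mean(),v))
pts=np.array(pts);f=np.polyfit(pts[:,1],pts[:,0],1);print("fit",f,len(pts))
rows=[v for v in range(130,210) if m[v,int(round(np.polyval(f,v)))]]
print(rows[0],rows[-1])
e=[(np.polyval(f,v),v) for v in (rows[0]-.5,rows[-1]+.5)]
E=onz("top",e,0.082);print(E,E.mean(0),np.linalg.norm(E[0]-E[1]));d=E[1]-E[0];print("yaw of bar",np.degrees(np.arctan2(d[1],d[0])))
print(pose())
E
python3 -c "
import cv2;im=cv2.imread('pics/top0.png')[90:260,170:310];cv2.imwrite('pics/crop0.png',cv2.resize(im,None,fx=3.5,fy=3.5,interpolation=2))"
```

```text
[[211  91]
 [185 129]
 [193 246]
 [214 258]
 [265 257]
 [291 239]
 [282 228]
 [292 227]
 [292 156]
 [276 145]
 [266 101]]
[[ 0.8086  0.0971  0.087 ]
 [ 0.7084  0.16    0.087 ]
 [ 0.4192  0.1326  0.087 ]
 [ 0.391   0.0822  0.087 ]
 [ 0.3934 -0.0382  0.087 ]
 [ 0.4355 -0.1001  0.087 ]
 [ 0.4617 -0.079   0.087 ]
 [ 0.464  -0.1029  0.087 ]
 [ 0.6381 -0.1054  0.087 ]
 [ 0.6661 -0.0664  0.087 ]
 [ 0.781  -0.0422  0.087 ]]
[0.1183 0.2906 0.0577 0.1204 0.0749 0.0336 0.024  0.1741 0.0481 0.1173
 0.142 ]
fit [  0.0792 273.5535] 36
133 208
[[ 0.6998 -0.0869  0.082 ]
 [ 0.509  -0.0992  0.082 ]] [ 0.6044 -0.0931  0.082 ] 0.19113035501401412
yaw of bar -176.31422532519332
(array([[-0.9641, -0.0001,  0.2656],
       [-0.2656,  0.0011, -0.9641],
       [-0.0002, -1.    , -0.0011]]), array([ 0.1394, -0.5059,  0.2452]))
```

View pics/crop0.png

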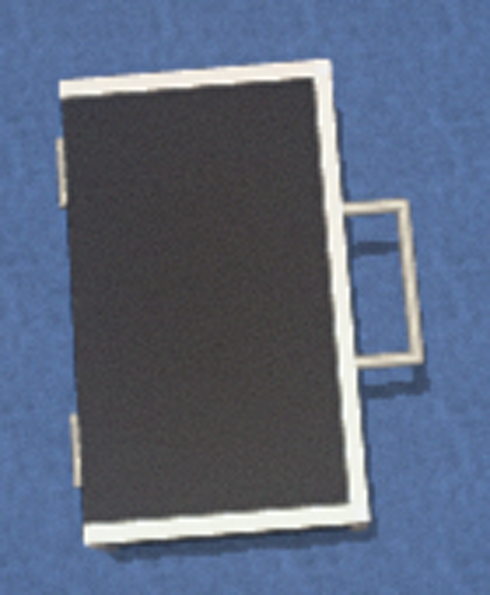

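View pics/wrist0.png

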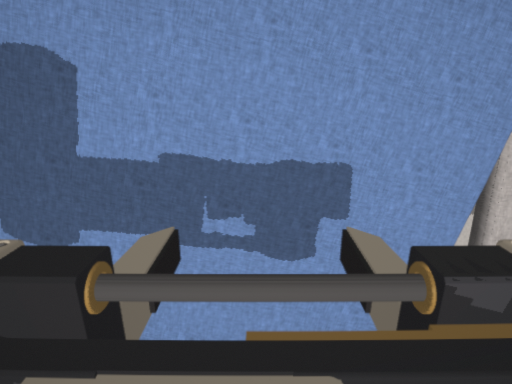

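The crop shows the lid and bar clearly, but the saturation mask leaked into the cloth. I'll use the red channel instead, since blue cloth is low in red.

```bash
python3 - <<'E'
from h import *
im=cv2.imread("pics/top0.png").astype(int)
r=im[:,:,2]-im[:,:,0]
m=((r>-15)).astype(np.uint8); m[:90]=0;m[260:]=0;m[:,:180]=0;m[:,300:]=0
mm=cv2.morphologyEx(m,cv2.MORPH_OPEN,np.ones((13,13)))
c=max(cv2.findContours(mm,0,2)[0],key=cv2.contourArea)
rr=cv2.minAreaRect(c);print(rr)
rc=cv2.boxPoints(rr);print(rc)
W=onz("top",rc,0.087);print(W,W.mean(0))
print(np.linalg.norm(W-np.roll(W,-1,0),axis=1), np.degrees(np.arctan2(*(W-np.roll(W,-1,0))[:,1::-1].T)))
pts=[]
for v in range(152,192):
    u=np.where(m[v,279:300])[0]+279
    if len(u): pts.append((u.mean(),v))
pts=np.array(pts);f=np.polyfit(pts[:,1],pts[:,0],1);print("fit",f,len(pts))
rows=[v for v in range(130,210) if m[v,int(round(np.polyval(f,v)))]]
print(rows[0],rows[-1])
e=[(np.polyval(f,v),v) for v in (rows[0]-.5,rows[-1]+.5)]
E=onz("top",e,0.082);print(E,E.mean(0),np.linalg.norm(E[0]-E[1]));d=E[1]-E[0];print("yaw of bar",np.degrees(np.arctan2(d[1],d[0])))
print(proj("scene",E))
E
```

```text
((228.78765869140625, 176.25465393066406), (133.86654663085938, 83.06751251220703), 85.73210906982422)
[[182.3879 112.5979]
 [265.2251 106.416 ]
 [275.1874 239.9114]
 [192.3503 246.0933]]
[[ 0.7515  0.168   0.087 ]
 [ 0.7666 -0.0402  0.087 ]
 [ 0.4334 -0.0626  0.087 ]
 [ 0.4189  0.1341  0.087 ]] [0.5926 0.0499 0.087 ]
[0.2088 0.3339 0.1972 0.3343] [  94.1351    3.8365  -85.7825 -174.1807]
fit [  0.077  273.5166] 40
147 193
[[ 0.6637 -0.0883  0.082 ]
 [ 0.5457 -0.0957  0.082 ]] [ 0.6047 -0.092   0.082 ] 0.1181778405776242
yaw of bar -176.42747935403284
[[196.3505 205.4366]
 [232.6509 180.1238]]
```

```bash
python3 - <<'E'
from h import *
print(shift([0.605,-0.092,0.20]))
E
```

```text
[-18.6258   1.5206  -9.1767]
```

jog_arm(
  series=[
    [[-1.86,0.15,-0.92,0,0.1,0],[-3.7,0.3,-1.84,0,0.2,0],[-5.6,0.45,-2.75,0,0.35,0],[-7.45,0.6,-3.67,0,0.47,0],[-9.3,0.75,-4.6,0,0.58,0],[-11.2,0.9,-5.5,0,0.7,0],[-13.0,1.05,-6.4,0,0.82,0],[-14.9,1.2,-7.34,0,0.94,0],[-16.8,1.35,-8.26,0,1.05,0],[-18.63,1.52,-9.18,0,1.17,0]],
  ],
  gripper=0.4,
)

```text
time: 1.4
tool_pos: [0.6054, -0.0912, 0.1998]
tcp_rot: [0.023, -0.023, 0.707, -0.706]
force: [1.6, -1.1, 0.1]
gripper_width: 0.0368
```

```bash
python3 - <<'E'
from h import *
P=pose();print(P,ctrl.get_state()["gripper_width"],ctrl.get_state()["time"])
im=snap("wrist","wrist1")
print(shift([0.605,-0.092,0.080]))
print(proj("wrist",[[.6637,-.0883,.082],[.5457,-.0957,.082],[.605,-.092,.082]],P))
E
```

```text
(array([[-0.998 , -0.0003,  0.064 ],
       [-0.064 ,  0.001 , -0.998 ],
       [ 0.0003, -1.    , -0.001 ]]), array([ 0.6054, -0.0912,  0.1998])) 0.036767650500813855 1.4
[0.1675 3.947  0.2223]
[[261.0025 123.0092]
 [260.7131 251.7833]
 [260.8714 191.2991]]
```

View pics/wrist1.png

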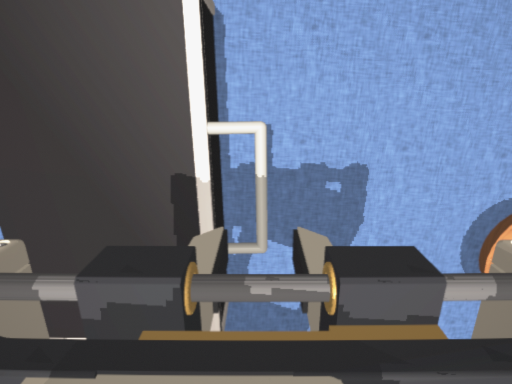

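The bar appears at column ~262 between rows 127 and 248, which agrees with the projection from the top view. The printed shift looks inconsistent, so I'm re-reading the pose.

```bash
python3 - <<'E'
from h import *
print(pose());print(shift([0.605,-0.092,0.080]),ctrl.get_state()["qvel"])
E
```

```text
(array([[-0.9978,  0.002 ,  0.0668],
       [-0.0668,  0.0045, -0.9978],
       [-0.0023, -1.    , -0.0044]]), array([ 0.6093, -0.0855,  0.1984]))
[0.1675 3.947  0.2223] [-0.0628 -0.0591  0.1334 -0.0133 -0.0108 -0.1612]
```

jog_arm(
  series=[
    [[0.1,0.7,0.15,0,0,0],[0.17,1.4,0.22,0,0,0],[0.17,2.0,0.22,0,0,0],[0.17,2.0,0.22,0,0,0],[0.17,2.0,0.22,0,0,0]],
  ],
)

```text
time: 2.08
tool_pos: [0.6051, -0.0923, 0.139]
tcp_rot: [0.025, -0.023, 0.708, -0.705]
force: [-0.3, -0.0, 0.4]
gripper_width: 0.0366
```

```bash
python3 - <<'E'
from h import *
print(pose());print(shift([0.605,-0.092,0.081]),ctrl.get_state()["qvel"])
E
```

```text
(array([[-0.9978,  0.0027,  0.0668],
       [-0.0668,  0.0043, -0.9978],
       [-0.003 , -1.    , -0.0041]]), array([ 0.6051, -0.0923,  0.139 ]))
[ 0.0092  1.9341 -0.0039] [ 0.0004 -0.0094 -0.0062  0.0004 -0.0014 -0.0014]
```

Settled. Descend and grip.

jog_arm(
  series=[
    [[0,0.6,0,0,0,0],[0,1.2,0,0,0,0],[0,1.7,0,0,0,0],[0,1.93,0,0,0,0],[0,1.93,0,0,0,0]],
  ],
)

```text
time: 2.7
tool_pos: [0.6053, -0.0921, 0.0811]
tcp_rot: [0.025, -0.023, 0.708, -0.705]
force: [0.5, -0.7, -0.4]
gripper_width: 0.037
```

jog_arm(
  series=[
    [[0,0,0,0,0,0],[0,0,0,0,0,0],[0,0,0,0,0,0],[0,0,0,0,0,0]],
  ],
  gripper=0,
)

```text
time: 3.2
tool_pos: [0.6054, -0.092, 0.0814]
tcp_rot: [0.025, -0.023, 0.708, -0.705]
force: [0.3, 0.7, 1.7]
gripper_width: 0.0086
```

```bash
python3 - <<'E'
from h import *
Rm,p=pose();print(Rm,p)
ex=np.array([-0.065,0.998,0]); b=np.array([p[0],p[1],0.082]); H=b+0.235*ex-[0,0,.007]
for th in np.arange(0.1,2.06,0.1):
    q=H+ex*(-.235*np.cos(th)+.007*np.sin(th))+np.array([0,0,.235*np.sin(th)+.007*np.cos(th)])
    print(round(th,2),q,Rm.T@(q-b)/.03)
E
```

```text
[[-0.9978  0.003   0.0668]
 [-0.0668  0.0044 -0.9978]
 [-0.0033 -1.     -0.0042]] [ 0.6054 -0.092   0.0814]
0.1 [ 0.6053 -0.0902  0.1054] [-0.0027 -0.7806 -0.0657]
0.2 [ 0.6051 -0.086   0.1285] [-0.0055 -1.5507 -0.209 ]
0.3 [ 0.6046 -0.0795  0.1511] [-0.0083 -2.3027 -0.4285]
0.4 [ 0.6041 -0.0708  0.173 ] [-0.0113 -3.029  -0.7219]
0.5 [ 0.6034 -0.06    0.1938] [-0.0142 -3.7224 -1.0864]
0.6 [ 0.6025 -0.0471  0.2135] [-0.0171 -4.376  -1.5184]
0.7 [ 0.6016 -0.0324  0.2317] [-0.0201 -4.9831 -2.0134]
0.8 [ 0.6005 -0.0159  0.2485] [-0.0229 -5.5378 -2.5666]
0.9 [0.5993 0.0022 0.2634] [-0.0256 -6.0346 -3.1724]
1.0 [0.598  0.0217 0.2765] [-0.0283 -6.4683 -3.8247]
1.1 [0.5967 0.0423 0.2876] [-0.0308 -6.8348 -4.5171]
1.2 [0.5953 0.064  0.2966] [-0.0331 -7.1303 -5.2427]
1.3 [0.5938 0.0865 0.3033] [-0.0352 -7.352  -5.9941]
1.4 [0.5923 0.1095 0.3078] [-0.0371 -7.4975 -6.7639]
1.5 [0.5908 0.1329 0.3099] [-0.0388 -7.5654 -7.5444]
1.6 [0.5893 0.1563 0.3097] [-0.0402 -7.5551 -8.3278]
1.7 [0.5878 0.1796 0.3071] [-0.0414 -7.4667 -9.1062]
1.8 [0.5863 0.2026 0.3023] [-0.0423 -7.301  -9.8719]
1.9 [0.5848 0.2249 0.2951] [ -0.0429  -7.0596 -10.6173]
2.0 [0.5834 0.2465 0.2858] [ -0.0432  -6.7451 -11.3348]
```

Bar gripped (8.6 mm). Now follow the arc at 0.08–0.1 rad per row.

jog_arm(
  series=[
    [[0,-0.39,-0.02,0,0,0],[0,-0.78,-0.07,0,0,0],[0,-1.17,-0.13,0,0,0],[-0.01,-1.55,-0.21,0,0,0],[-0.01,-1.93,-0.31,0,0,0],[-0.01,-2.3,-0.43,0,0,0],[-0.01,-2.67,-0.57,0,0,0],[-0.01,-3.03,-0.72,0,0,0],[-0.01,-3.38,-0.9,0,0,0],[-0.01,-3.72,-1.09,0,0,0]],
  ],
)

```text
time: 4.45
tool_pos: [0.6031, -0.0605, 0.1942]
tcp_rot: [0.025, -0.022, 0.708, -0.706]
force: [-1.3, -6.2, 0.6]
gripper_width: 0.0088
```

```bash
python3 - <<'E'
from h import *
im=snap("scene","scene1")
Rm,p=pose();print(Rm,p,ctrl.get_state()["force"])
ex=np.array([-0.065,0.998,0]); b=np.array([.6054,-.092,0.082]); H=b+0.235*ex-[0,0,.007]
r=p-H;print("radius",np.hypot(r@ex,r[2]),"ang",np.arctan2(r[2],-(r@ex)))
for th in np.arange(0.5,2.06,0.1):
    q=H+ex*(-.235*np.cos(th)+.007*np.sin(th))+np.array([0,0,.235*np.sin(th)+.007*np.cos(th)])
    print(round(th,2),Rm.T@(q-p)/.03)
E
```

```text
[[-0.9977  0.0036  0.0671]
 [-0.0671  0.003  -0.9977]
 [-0.0038 -1.     -0.0027]] [ 0.603  -0.0597  0.1956] [-4.3869 -5.8786  1.9258]
radius 0.235828590972277 ang 0.5366379512890975
0.5 [-0.0089  0.0587  0.0083]
0.6 [-0.0123 -0.5955 -0.4227]
0.7 [-0.0156 -1.2034 -0.9169]
0.8 [-0.0189 -1.7589 -1.4692]
0.9 [-0.0221 -2.2564 -2.0743]
1.0 [-0.0251 -2.6911 -2.7261]
1.1 [-0.0279 -3.0586 -3.418 ]
1.2 [-0.0306 -3.3552 -4.1431]
1.3 [-0.033  -3.5779 -4.8942]
1.4 [-0.0352 -3.7245 -5.6638]
1.5 [-0.0371 -3.7935 -6.4442]
1.6 [-0.0387 -3.7844 -7.2276]
1.7 [-0.04   -3.697  -8.0061]
1.8 [-0.041  -3.5324 -8.7721]
1.9 [-0.0417 -3.2921 -9.5178]
2.0 [ -0.042   -2.9786 -10.2357]
```

View pics/scene1.png

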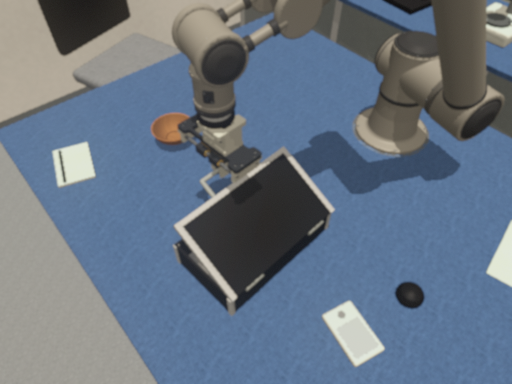

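The lid is lifting with the bar in the jaws at about (225,172), and the forces are small. I'll continue along the arc.

jog_arm(
  series=[
    [[-0.01,-0.28,-0.2,0,0,0],[-0.01,-0.6,-0.42,0,0,0],[-0.01,-0.91,-0.66,0,0,0],[-0.02,-1.2,-0.92,0,0,0],[-0.02,-1.49,-1.19,0,0,0],[-0.02,-1.76,-1.47,0,0,0],[-0.02,-2.02,-1.77,0,0,0],[-0.02,-2.26,-2.07,0,0,0],[-0.02,-2.48,-2.4,0,0,0],[-0.03,-2.69,-2.73,0,0,0]],
  ],
)

```text
time: 5.75
tool_pos: [0.5972, 0.0211, 0.2785]
tcp_rot: [0.025, -0.022, 0.707, -0.707]
force: [-5.3, -7.7, 8.6]
gripper_width: 0.009
```

```bash
python3 - <<'E'
from h import *
Rm,p=pose();print(Rm,p,ctrl.get_state()["force"],ctrl.get_state()["joints"])
ex=np.array([-0.065,0.998,0]); b=np.array([.6054,-.092,0.082]); H=b+0.235*ex-[0,0,.007]
r=p-H;print("radius",np.hypot(r@ex,r[2]),"ang",np.arctan2(r[2],-(r@ex)))
for th in np.arange(1,2.06,0.1):
    q=H+ex*(-.235*np.cos(th)+.007*np.sin(th))+np.array([0,0,.235*np.sin(th)+.007*np.cos(th)])
    print(round(th,2),Rm.T@(q-p)/.03)
E
```

```text
[[-0.9978  0.0032  0.0666]
 [-0.0666  0.0007 -0.9978]
 [-0.0032 -1.     -0.0004]] [0.5972 0.0211 0.2785] [-5.3155 -7.7122  8.604 ] [-0.0933  0.4552  1.2581  0.001   1.4252  1.4107]
radius 0.23710289563366357 ang 1.0321269483231048
1.0 [-0.0278  0.0667 -0.0174]
1.1 [-0.0301 -0.3023 -0.7084]
1.2 [-0.0322 -0.6006 -1.4329]
1.3 [-0.0341 -0.825  -2.1835]
1.4 [-0.0358 -0.9734 -2.9527]
1.5 [-0.0372 -1.0442 -3.733 ]
1.6 [-0.0384 -1.0368 -4.5164]
1.7 [-0.0394 -0.9513 -5.2951]
1.8 [-0.0401 -0.7884 -6.0615]
1.9 [-0.0405 -0.5499 -6.8077]
2.0 [-0.0406 -0.2381 -7.5264]
```

jog_arm(
  series=[
    [[-0.03,-0.1,-0.35,0,0,0],[-0.03,-0.27,-0.7,0,0,0],[-0.03,-0.42,-1.06,0,0,0],[-0.03,-0.56,-1.43,0,0,0],[-0.03,-0.68,-1.8,0,0,0],[-0.03,-0.79,-2.18,0,0,0],[-0.03,-0.87,-2.56,0,0,0],[-0.03,-0.94,-2.95,0,0,0],[-0.03,-0.98,-3.34,0,0,0],[-0.03,-1.01,-3.73,0,0,0]],
  ],
)

```text
time: 7.0
tool_pos: [0.5885, 0.1339, 0.3101]
tcp_rot: [0.024, -0.024, 0.707, -0.706]
force: [-7.3, -1.4, 0.3]
gripper_width: 0.0088
```

```bash
python3 - <<'E'
from h import *
Rm,p=pose();print(Rm,p,ctrl.get_state()["force"],ctrl.get_state()["joints"])
ex=np.array([-0.065,0.998,0]); b=np.array([.6054,-.092,0.082]); H=b+0.235*ex-[0,0,.007]
r=p-H;print("radius",np.hypot(r@ex,r[2]),"ang",np.arctan2(r[2],-(r@ex)))
for th in np.arange(1.5,2.06,0.1):
    q=H+ex*(-.235*np.cos(th)+.007*np.sin(th))+np.array([0,0,.235*np.sin(th)+.007*np.cos(th)])
    print(round(th,2),Rm.T@(q-p)/.03)
E
```

```text
[[-0.9977 -0.      0.0674]
 [-0.0674  0.0013 -0.9977]
 [-0.0001 -1.     -0.0013]] [0.5885 0.1339 0.3101] [-7.2839 -1.4479  0.3215] [0.0962 0.4548 1.1742 0.0013 1.5125 1.5995]
radius 0.23522113660989105 ang 1.5346711502388426
1.5 [-0.0723  0.0053  0.0384]
1.6 [-0.0742  0.0134 -0.745 ]
1.7 [-0.076   0.0995 -1.5237]
1.8 [-0.0779  0.263  -2.2899]
1.9 [-0.0797  0.5022 -3.0359]
2.0 [-0.0814  0.8146 -3.7543]
```

jog_arm(
  series=[
    [[-0.04,0,-0.35,0,0,0],[-0.07,0.01,-0.74,0,0,0],[-0.07,0.05,-1.13,0,0,0],[-0.07,0.1,-1.52,0,0,0],[-0.07,0.18,-1.91,0,0,0],[-0.08,0.26,-2.29,0,0,0],[-0.08,0.38,-2.66,0,0,0],[-0.08,0.5,-3.03,0,0,0],[-0.08,0.65,-3.4,0,0,0],[-0.08,0.65,-3.4,0,0,0]],
  ],
)

```text
time: 8.25
tool_pos: [0.582, 0.2377, 0.29]
tcp_rot: [0.023, -0.026, 0.707, -0.706]
force: [-7.3, -0.7, -0.7]
gripper_width: 0.0091
```

```bash
python3 - <<'E'
from h import *
im=snap("scene","scene2")
Rm,p=pose();print(p,ctrl.get_state()["force"],ctrl.get_state()["joints"])
E
```

```text
[0.582  0.2374 0.2901] [-6.6337 -0.3363  0.1546] [0.2639 0.5161 1.1273 0.0031 1.5023 1.7654]
```

View pics/scene2.png

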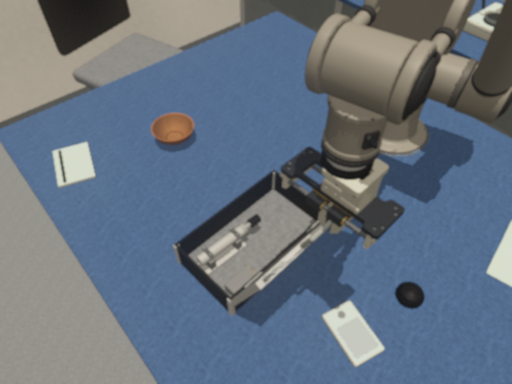

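The lid is held at about 1.95 rad and the open case shows the barrel at (225,245) with the black knob at (253,222). I'm releasing it wide so it can settle back without touching the jaws.

jog_arm(
  series=[
    [[0,0,0,0,0,0],[0,0,0,0,0,0],[0,0,0,0,0,0],[0,0,0,0,0,0],[0,0,0,0,0,0],[0,-0.5,0,0,0,0],[0,-1.5,0,0,0,0],[0,-2.5,0,0,0,0],[0,-2.5,0,0,0,0]],
  ],
  gripper=1,
)

```text
time: 9.43
tool_pos: [0.5832, 0.2373, 0.369]
tcp_rot: [0.025, -0.024, 0.708, -0.705]
force: [0.3, 0.3, -1.1]
gripper_width: 0.0906
```

```bash
python3 - <<'E'
from h import *
im=snap("scene","scene3");im=snap("top","top3")
Rm,p=pose();print(p,ctrl.get_state()["force"],ctrl.get_state()["time"])
E
```

```text
[0.5823 0.2371 0.3653] [0.4925 0.849  0.1605] 9.525
```

View pics/scene3.png

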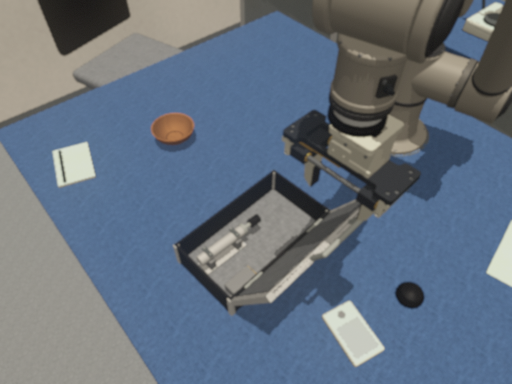

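View pics/top3.png

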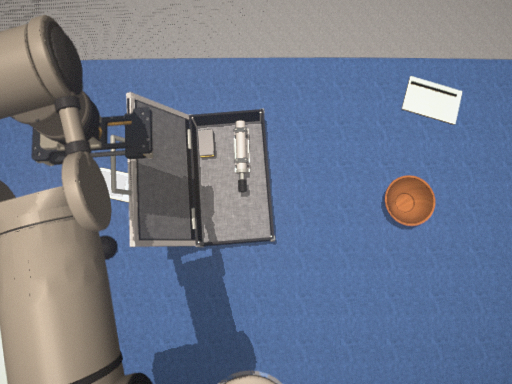

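The lid has fallen back. The top view shows the rod unit clearly: barrel from (241,122) to (242,175), knob around (242,185), battery at (206,142).

```bash
python3 - <<'E'
from h import *
im=cv2.imread("pics/top3.png")
cv2.imwrite("pics/crop3.png",cv2.resize(im[105:250,185:280],None,fx=4,fy=4,interpolation=2))
g=im.max(2).astype(int)
for v in range(118,196,3):
    print(v,g[v,228:258])
E
```

```text
118 [44 55 50 52 50 55 52 49 52 51 51 57 42 50 50 50 50 54 52 52 53 55 52 49
 52 46 51 50 47 49]
121 [ 53  54  56  51  51  52  55  68 147 230 241 247 243 240 232 205 134  64
  55  56  63  67  67  65  76  70  79  92  92  92]
124 [102  98 101 100 112 111 118 125 192 228 234 240 241 239 228 214 173 109
 106 120 149 153 159 163 163 162 172 167 169 165]
127 [159 174 165 161 163 162 152 123 151 163 175 183 190 183 153 148 144 128
 127 153 158 157 157 158 159 163 160 162 154 150]
130 [166 165 166 161 153 125 120 124 116 123 127 126 126 129 126 120 107 115
 107 174 211 170 164 162 162 169 170 159 156 154]
133 [172 175 171 162 162 166 194 173 189 224 231 245 245 244 233 217 187 126
 116 162 205 167 163 163 161 171 171 167 165 161]
136 [161 158 161 158 160 158 157 111 186 221 233 241 244 242 234 220 191 121
  76  95 138 120 162 161 154 162 167 164 160 153]
139 [159 165 167 167 169 191 248 240 197 218 230 240 245 243 234 222 196 157
 162 166 179 124 162 164 161 164 163 160 163 160]
142 [161 161 172 171 168 176 228 242 187 212 230 241 244 244 235 222 194 157
 163 191 239 152 157 166 167 163 164 
[... 1471 characters left out ...]
213 169 109 104
 123 167 171 166 164 164 162 165 167 165 165 157]
181 [171 164 164 167 162 163 162 164 165 154  69  53  62  74  75  67  54  58
  96 160 167 164 160 154 155 152 156 161 166 168]
184 [168 158 157 163 161 177 167 164 168 156  83  57  59  73  71  70  56  54
  87 146 148 151 152 154 157 157 162 158 158 160]
187 [161 162 165 163 167 168 165 158 161 148  80  58  62  67  75  68  64  56
  73 112 128 167 169 164 160 159 168 161 162 169]
190 [171 166 169 167 173 173 170 166 165 154  96  61  60  72  73  68  57  57
  68 101 109 122 162 156 158 159 171 166 160 167]
193 [175 167 164 164 162 160 161 158 160 159 168 165 157 112 109 115 113 110
 106 105 105 117 163 161 160 160 163 164 157 153]
```

View pics/crop3.png

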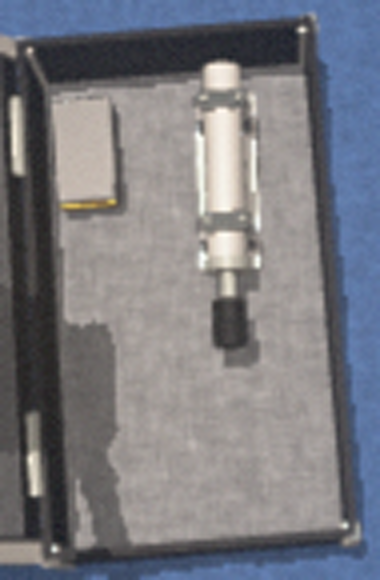

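```bash
python3 - <<'E'
from h import *
im=cv2.imread("pics/top3.png");g=im.max(2).astype(float)
def edges(v,lo,hi,t,bright):
    r=g[v,lo:hi]; s=(r>t) if bright else (r<t)
    i=np.where(s)[0]; a,b=i[0],i[-1]
    sub=lambda x0,x1,y0,y1: x0+(t-y0)/(y1-y0)*(x1-x0)
    return lo+sub(a-1,a,r[a-1],r[a]), lo+sub(b,b+1,r[b],r[b+1])
P=[]
for v in list(range(133,156))+[165,166,167]:
    c0=[u for u in range(236,246)]
    w=g[v,236:246]-180; w=np.clip(w,0,None); P.append((236+(w*np.arange(10)).sum()/w.sum(),v))
P=np.array(P);f=np.polyfit(P[:,1],P[:,0],1);print(f,"res",np.std(P[:,0]-np.polyval(f,P[:,1])))
A=onz("top",[(np.polyval(f,v),v) for v in (133,167,185.5)],0.055);d=A[1]-A[0];print(A,"barrel dir deg",np.degrees(np.arctan2(d[1],d[0])))
K_=[]
for v in range(181,191): 
    K_.append((*edges(v,234,247,100,False),v))
print(np.array(K_).mean(0))
c=np.array(K_);print(onz("top",[(c[:,:2].mean(),185.6)],0.052), onz("top",[(c[:,:2].mean(),179.3),(c[:,:2].mean(),191.9)],0.055),onz("top",[(c[0,0],185),(c[0,1],185)],0.052))
# mouth row
print(g[168:196,241].astype(int))
E
```

```text
[  0.017  237.7052] res 0.088019401761879
[[0.7074 0.0245 0.055 ]
 [0.6181 0.0224 0.055 ]
 [0.5707 0.0213 0.055 ]] barrel dir deg -178.66582591524906Traceback (most recent call last):
  File "<stdin>", line 16, in <module>
  File "<stdin>", line 7, in edges
IndexError: index 13 is out of bounds for axis 0 with size 13
```

```bash
python3 - <<'E'
from h import *
k=onz("top",[(242,185.6),(237.6,185.6),(246.4,185.6),(242,179.3),(242,191.9)],0.055);print(k)
print(shift([k[0,0],k[0,1],0.365]),shift([k[0,0],k[0,1],0.14]),pose())
E
```

```text
[[0.5704 0.0185 0.055 ]
 [0.5704 0.0295 0.055 ]
 [0.5704 0.0075 0.055 ]
 [0.5865 0.0186 0.055 ]
 [0.5544 0.0184 0.055 ]]
[ 0.8999 -0.0017  7.2431] [0.8677 7.4982 7.2594] (array([[-0.9976, -0.0044,  0.0689],
       [-0.069 ,  0.0019, -0.9976],
       [ 0.0043, -1.    , -0.0022]]), array([0.5823, 0.2371, 0.3653]))
```

The knob measures 22 × 32 mm at (0.570, 0.0185), which fits its given size. I'll move over it and look with the wrist camera.

jog_arm(
  series=[
    [[0.2,0,1.5,0,0,0],[0.4,0,3.0,0,0,0],[0.6,0.5,4.5,0,0,0],[0.8,1.5,6.0,0,0,0],[0.87,3.0,7.0,0,0,0],[0.87,4.5,7.26,0,0,0],[0.87,5.8,7.26,0,0,0],[0.87,6.5,7.26,0,0,0],[0.87,6.5,7.26,0,0,0],[0.87,6.5,7.26,0,0,0]],
  ],
  gripper=0.36,
)

```text
time: 10.78
tool_pos: [0.5707, 0.0184, 0.1705]
tcp_rot: [0.023, -0.026, 0.707, -0.706]
force: [-0.1, -0.1, -0.5]
gripper_width: 0.0328
```

```bash
python3 - <<'E'
from h import *
P=pose();im=snap("wrist","wrist4");print(P,pose()[1],ctrl.get_state()["gripper_width"])
print(proj("wrist",[[.570,.0185,.05],[.60,.0195,.05]],P))
snap("top","top4");snap("scene","scene4")
E
```

```text
(array([[-0.9976, -0.0038,  0.069 ],
       [-0.069 ,  0.0018, -0.9976],
       [ 0.0037, -1.    , -0.002 ]]), array([0.5707, 0.0184, 0.1705])) [0.5709 0.0184 0.1709] 0.033282482420608696
[[259.9613 190.2413]
 [261.2106 156.8509]]
```

View pics/wrist4.png

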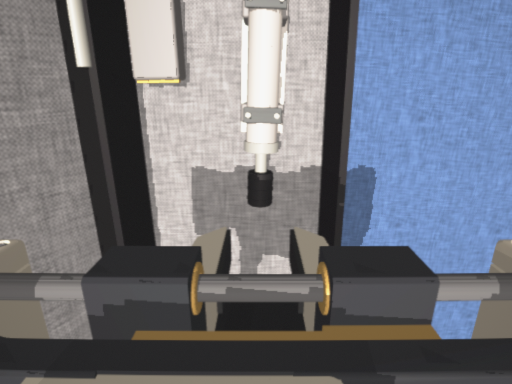

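View pics/top4.png

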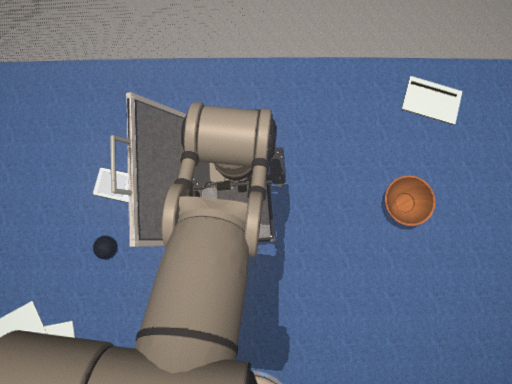

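View pics/scene4.png

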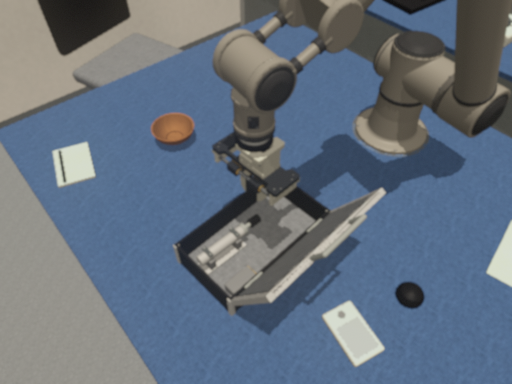

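Wrist view: knob centre at about (260,188), with (260,190) predicted. The barrel mouth is near row 152 and the barrel leans slightly right going up. Next I'll measure the axis and check the lid angle from the bar in the top view.

```bash
python3 - <<'E'
from h import *
P=pose()
im=cv2.imread("pics/wrist4.png").astype(float);g=im.max(2)
cv2.imwrite("pics/cropw4.png",cv2.resize(im[0:230,200:330].astype(np.uint8),None,fx=3,fy=2.6))
# knob
for v in (174,180,186,192,198,203):
    r=g[v,240:282]; print(v,r.astype(int)[::2])
# barrel edges via horizontal gradient
for v in range(20,100,10):
    gr=np.abs(np.diff(g[v,238:290])); print(v,g[v,238:290].astype(int)[::2])
# lid bar prediction
ex=np.array([-0.065,0.998,0]);ey=np.array([-.998,-.065,0]); H=np.array([.6054,-.092,0.075])+.235*ex
for th in (1.9,2.0,2.1,2.15):
    q=H+ex*(-.235*np.cos(th)+.007*np.sin(th))+np.array([0,0,.235*np.sin(th)+.007*np.cos(th)])
    print(th,proj("top",[q-.055*ey,q+.055*ey]).ravel(),proj("scene",[q-.055*ey,q+.055*ey]).ravel())
E
```

```text
174 [131 136 135 141  66  36  37  45  42  58  56  57  52  47  48  46  62 136
 136 139 137]
180 [135 135 132 136  55  37  38  38  42  44  53  49  46  43  40  38  60 130
 129 137 136]
186 [130 136 133 118  43  36  38  40  44  45  46  46  42  40  37  36  75 125
 127 141 134]
192 [142 139 142 140  56  37  38  40  42  45  47  44  42  40  38  35 116 144
 144 151 149]
198 [144 145 143 119  39  36  39  41  42  46  47  44  41  39  35  35  90 133
 137 138 139]
203 [135 138 132 132  70  38  40  42  43  46  46  44  40  38  36  46 116 125
 131 135 133]
20 [208 210 236 118  85 146 219 233 242 245 246 246 247 247 247 247 246 245
 243 239 230 204 122  84 113 137]
30 [208 208 244 247 247 214 222 236 243 245 246 247 247 247 247 247 246 245
 242 238 226 196 204 213 212 146]
40 [202 200 245 247 247 204 225 238 244 246 246 247 247 247 247 247 246 245
 242 236 222 187 219 247 243 206]
50 [195 200 247 247 247 198 228 239 244 246 246 247 247 247 247 247 246 244
 241 234 216 185 245 247 221 206]
60 [195 203 247 247 247 208 231 241 245 246 247 247 247 247 247 247 246 244
 240 232 208 196 246 247 218 201]
70 [204 211 247 247 246 213 233 242 245 246 247 247 247 247 247 246 246 243
 238 229 197 214 247 247 187 189]
80 [200 195 247 247 244 216 235 242 245 246 247 247 247 247 247 246 245 243
 237 223 187 207 246 244 222 220]
90 [204 203 247 247 244 220 237 243 246 247 247 247 247 247 247 246 245 241
 235 218 183 221 247 233 200 209]
1.9 [129.9356 129.5811 130.5423 184.3454] [303.9877 234.2748 345.1279 198.5734]
2.0 [120.7457 131.8197 121.1302 185.959 ] [313.236  245.2657 353.937  208.6906]
2.1 [112.6637 134.285  112.8599 187.683 ] [321.9206 256.6229 362.0994 219.2494]
2.15 [109.0667 135.5864 109.1822 188.5757] [325.9979 262.3715 365.889  224.634 ]
```

View pics/cropw4.png

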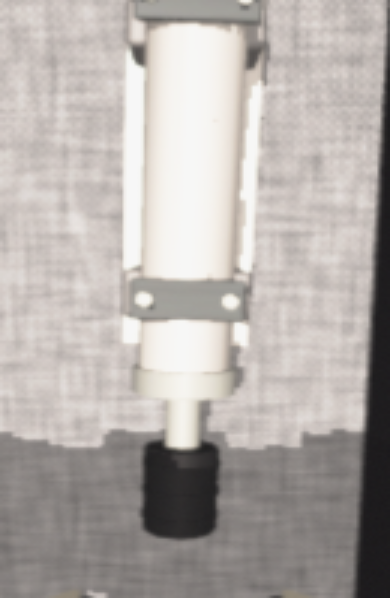

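```bash
python3 - <<'E'
from h import *
P=pose();g=cv2.imread("pics/wrist4.png").astype(float).max(2)
cs=[]
for v in range(26,98):
    # local minima (dark edge lines) beside the barrel
    l=244+np.argmin(g[v,244:254]); r=272+np.argmin(g[v,272:286]); cs.append(((l+r)/2,v,l,r))
cs=np.array(cs);cs=cs[(cs[:,3]-cs[:,2]>25)&(cs[:,3]-cs[:,2]<36)]
f=np.polyfit(cs[:,1],cs[:,0],1);print(f,len(cs),np.std(cs[:,0]-np.polyval(f,cs[:,1])),np.polyval(f,188))
A=onz("wrist",[(np.polyval(f,v),v) for v in (30,95,152,188)],0.052,P);d=A[1]-A[0];print(A,np.degrees(np.arctan2(d[1],d[0])))
Kc=onz("wrist",[(260,188),(247.6,188),(272.2,188),(260,170.5),(260,206)],0.052,P);print(Kc)
d=Kc[0]-A[0];print("axis via knob",np.degrees(np.arctan2(d[1],d[0])))
x=P[0][:,0];print("tool x deg",np.degrees(np.arctan2(x[1],x[0])))
E
```

```text
[ -0.0326 265.5227] 72 0.21310155839540743 259.4032172486982
[[0.6985 0.0238 0.052 ]
 [0.6511 0.0221 0.052 ]
 [0.6048 0.0203 0.052 ]
 [0.5729 0.0192 0.052 ]] -177.85866485798044
[[0.5729 0.0186 0.052 ]
 [0.5721 0.0295 0.052 ]
 [0.5737 0.0079 0.052 ]
 [0.5887 0.0197 0.052 ]
 [0.5561 0.0175 0.052 ]]
axis via knob -177.6206167768374
tool x deg -176.04060336118403
```

The axis runs at −177.8° and the knob is at (0.5725, 0.0188), agreeing within 2 mm across the top and wrist views. I need a turn of about 1.7° about tool y, then descend.

```bash
python3 - <<'E'
from h import *
print(shift([.5725,.0188,.050]),ctrl.get_state()["time"])
E
```

```text
[-0.0623  4.0349 -0.0025] 10.925
```

jog_arm(
  series=[
    [[-0.06,0.8,0,0,0.17,0],[-0.06,1.6,0,0,0.17,0],[-0.06,2.4,0,0,0.17,0],[-0.06,3.1,0,0,0.17,0],[-0.06,3.7,0,0,0.17,0],[-0.06,4.03,0,0,0.17,0],[-0.06,4.03,0,0,0.17,0],[-0.06,4.03,0,0,0.17,0]],
  ],
)

```text
time: 11.92
tool_pos: [0.5731, 0.0187, 0.051]
tcp_rot: [0.014, -0.014, 0.708, -0.706]
force: [-0.2, -0.2, -0.6]
gripper_width: 0.0329
```

jog_arm(
  series=[
    [[0,0,0,0,0,0],[0,0,0,0,0,0],[0,0,0,0,0,0],[0,0,0,0,0,0],[0,0,0,0,0,0]],
  ],
  gripper=0,
)

```text
time: 12.55
tool_pos: [0.5736, 0.019, 0.0518]
tcp_rot: [0.014, -0.014, 0.708, -0.706]
force: [-0.1, 3.0, 5.8]
gripper_width: 0.0209
```

```bash
python3 - <<'E'
from h import *
P=pose();im=snap("wrist","wrist5");print(P,ctrl.get_state()["gripper_width"],ctrl.get_state()["force"])
E
```

```text
(array([[-0.9992,  0.0006,  0.0394],
       [-0.0394,  0.0017, -0.9992],
       [-0.0007, -1.    , -0.0017]]), array([0.5736, 0.019 , 0.0518])) 0.02119360455475082 [-0.0596  2.4423  7.0173]
```

View pics/wrist5.png

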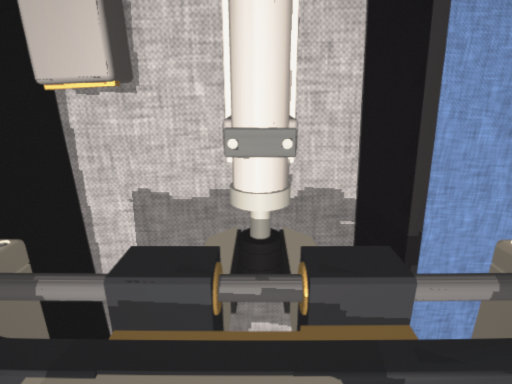

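The knob is gripped (21 mm wide) and the barrel is parallel to the tool's x. Now I pull 60 mm, which is 2.0 units along +x.

jog_arm(
  series=[
    [[0.2,0,0,0,0,0],[0.45,0,0,0,0,0],[0.7,0,0,0,0,0],[0.95,0,0,0,0,0],[1.2,0,0,0,0,0],[1.45,0,0,0,0,0],[1.7,0,0,0,0,0],[1.9,0,0,0,0,0],[2.0,0,0,0,0,0],[2.0,0,0,0,0,0]],
  ],
)

```text
time: 13.85
tool_pos: [0.5146, 0.0166, 0.0519]
tcp_rot: [0.015, -0.012, 0.708, -0.706]
force: [8.0, 2.8, -3.9]
gripper_width: 0.0212
```

jog_arm(
  series=[
    [[0,0,0,0,0,0],[0,0,0,0,0,0]],
  ],
)

```text
time: 14.1
tool_pos: [0.5157, 0.0167, 0.0519]
tcp_rot: [0.016, -0.011, 0.708, -0.706]
force: [7.5, 3.3, -5.6]
gripper_width: 0.0208
```

```bash
python3 - <<'E'
from h import *
P=pose();im=snap("wrist","wrist6");print(P,ctrl.get_state()["gripper_width"],ctrl.get_state()["force"])
print(np.linalg.norm(P[1][:2]-[.5736,.019]))
snap("scene","scene6");snap("top","top6")
E
```

```text
(array([[-0.9992,  0.0072,  0.039 ],
       [-0.039 ,  0.0018, -0.9992],
       [-0.0073, -1.    , -0.0015]]), array([0.5157, 0.0167, 0.0519])) 0.02085509928157935 [ 7.785   4.1418 -4.0332]
0.05792019108148739
```

View pics/wrist6.png

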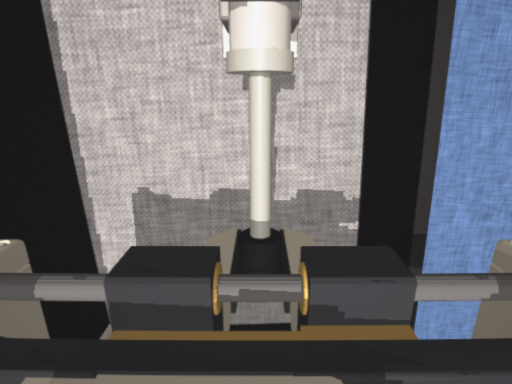

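View pics/scene6.png

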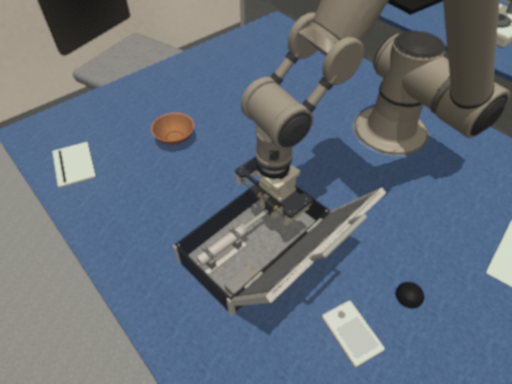

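The rod is out about 58 mm by tool travel, and the 7.8 N spring force gives about the same. The ring is not yet visible at the mouth, row 72. I'll pull a little further.

jog_arm(
  series=[
    [[0.05,0,0,0,0,0],[0.1,0,0,0,0,0],[0.13,0,0,0,0,0],[0.13,0,0,0,0,0],[0.13,0,0,0,0,0]],
  ],
)

```text
time: 14.88
tool_pos: [0.5129, 0.0165, 0.0519]
tcp_rot: [0.017, -0.01, 0.708, -0.706]
force: [6.7, 3.5, -4.1]
gripper_width: 0.0211
```

```bash
python3 - <<'E'
from h import *
P=pose();im=snap("wrist","wrist7");s=ctrl.get_state();print(P[1],s["gripper_width"],s["force"],s["time"],s["qvel"])
print(np.linalg.norm(P[1][:2]-[.5736,.019]))
snap("top","top7")
cv2.imwrite("pics/crop7.png",cv2.resize(im[0:260,200:330],None,fx=3,fy=2.3))
E
```

```text
[0.5129 0.0165 0.0519] 0.021007157771390454 [ 8.5197  3.479  -3.9707] 14.925 [-0.0004 -0.0012  0.0005  0.0015 -0.0004 -0.0002]
0.06074005084310382
```

View pics/crop7.png

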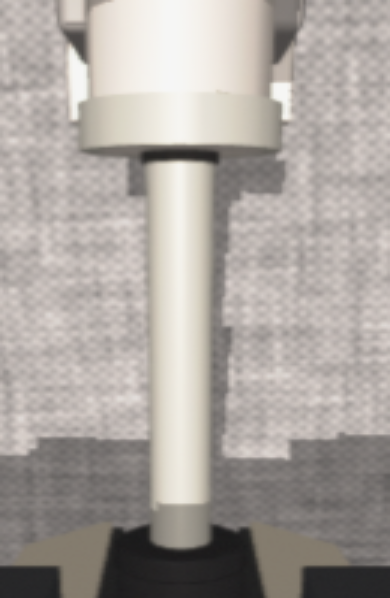

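View pics/top7.png

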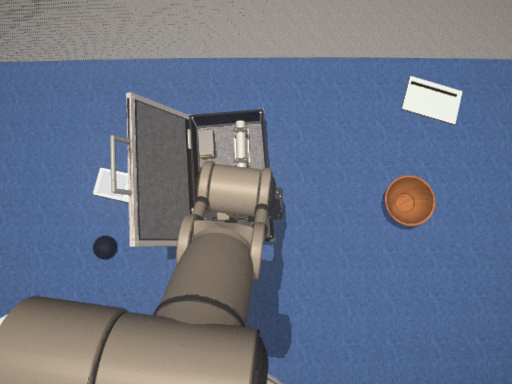

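The dark ring now stands right at the barrel mouth, crop row 155. In the top view the lid bar is still at column ~114 (about 2.1 rad) and the bystanders are unmoved. I'll let it hold for about 0.4 s, check for drift, and hand in.

```bash
python3 - <<'E'
from h import *
a=pose()[1]
for i in range(9): im=snap("wrist","wrist8")
b=pose()[1];s=ctrl.get_state();print(a,b,s["time"],s["force"],s["gripper_width"])
assert np.linalg.norm(b-a)<.002
print(ctrl.close_job())
E
```

```text
[0.5129 0.0166 0.0519] [0.5129 0.0166 0.0519] 15.425 [ 7.9725  3.2023 -3.087 ] 0.021235085577420237
the job is handed in; nothing more can be done
None
```

The job is handed in at about 15.4 s, with the lid open on its stop and the gripper holding the rod at its mark. The hand-in gives no verdict.

- **Lid:** I swung it over by its bar to about 1.95 rad and let go with the jaws wide open, and it fell back onto its stop. In the last top view the bar lies where about 2.09 rad would put it. The arm is clear of it.
- **Rod:** I gripped the knob and pulled the rod out. Tool travel was 60.7 mm and the pull read about 8 N, which matches the spring at the mark. The wrist picture showed the dark ring right at the barrel's mouth. There was no visible drift over the last 0.45 s.
- **Other things:** the battery, bowl, handheld device and mouse looked unmoved in the pictures. The handheld device was partly hidden behind the open lid in the last top view.
- **Checks that disagreed:** the first lid outline came out wrong because of a bad colour mask, and I redid it. One pose reading was off by about 7 mm because the arm was still settling, so I read it again before moving on. While holding the rod the force reading also showed about 3–4 N sideways and vertically, from a slightly off-centre grip.

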